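# Put the stock scanner away in its hard case

### The job

Put the handheld stock scanner away: open the hard case's lid right up, lay the scanner flat, screen up, in the long empty bay (setting it down, not dropping it), and gently close the lid fully over it. Leave the other things on the bench where they are.

Things in the scene. Friction and masses are not known exactly. Their poses are not given: they have to be found in the camera images.
- scanner: Handheld stock scanner, black plastic, paddle-shaped, 165 mm long (its x), 30 mm thick, about 0.26 kg, lying loose on the bench screen up. Origin: centre of its underside; z up out of the screen. The grip, from x = -82 to +22 mm, is 44 mm wide (y) and has a grey keypad; the head, from x = +22 to +82 mm, is 68 mm wide and has the screen. It balances about 10 mm from the origin towards the head. It lies at any yaw, with the stapler and tape roll in neighbouring places.
- case: Lower half of the grey plastic hard case, fixed to the bench, 152 mm deep (x) by 262 mm wide (y) by 50 mm high, walls and floor 6 mm thick. Origin: centre of its underside; x points from the handle side (towards the robot, more or less) to the hinge side. Inside, a low partition (34 mm above the inner floor, 6 mm thick, centre at y = +70 mm) parts the long empty bay (y from -125 to +67 mm) from a narrow bay that holds a spare battery.
- case_bay (a point): Centre of the inner floor of the long empty bay, 6 mm above the bench; axes as case. The bay is 140 mm in x, 192 mm in y, and its walls rise 44 mm above this floor, so the scanner fits only with its length roughly along y (either way round).
- case_lid (a joint): Angle of the case's lid (upper half, 152 x 262 x 30 mm, 0.25 kg) in rad: 0 fully closed, 1.57 upright, 1.75 stop. The front edge swings up and away from the robot. A stiff friction hinge holds the lid at any angle (about 3 N at the handle moves it; no spring, no latch). It may start slightly ajar, up to 0.25.
- lid_hinge (a point): Middle of the hinge line, which runs along the case's y: at x = +76 mm, z = 50 mm of case. Does not move with the lid.
- lid_handle (a point): Middle of the lid's carrying handle: a round black bar, 12 mm thick, 94 mm clear between its end arms, along the case's y. With the lid closed the bar lies 197 mm in front of the hinge line (-x of the case) and 12 mm above it, with a 39 mm gap between bar and lid; it swings with the lid and stands straight above the hinge side when the lid is upright. It can be pinched from above at any lid angle from 0 to 1.75, and turns between the fingers.
- tape_roll: Bystander: roll of clear packing tape standing flat, 92 mm across, 48 mm high; origin at the centre of its underside.
- stapler: Bystander: desk stapler, 104 x 30 x 43 mm; origin at the centre of its underside.
- mug: Bystander: white mug, 82 mm across, 92 mm high; origin at the centre of its underside.
- spray: Bystander: white plastic bottle with a grey cap, 68 mm across, 170 mm high; origin at the centre of its underside.
- carton: Bystander: small open cardboard carton, 150 x 120 x 70 mm; origin at the centre of its underside.
- card_stack: Bystander: stack of white cards, 120 x 85 x 30 mm; origin at the centre of its underside.

How it is judged (in metres and radians):
On the way, in this order (a step that is already met when the one before it is completed fails the run):
1. the lid is opened right up (beyond 1.2 rad) (value of joint case_lid above 1.2 rad), for 0.2 s.
2. the scanner lies flat, screen up, in the long bay, let go of, with the lid still open (beyond 0.9 rad) (x of scanner in the frame of case_bay between -0.05 and 0.05 m and y of scanner in the frame of case_bay between -0.05 and 0.05 m and z of scanner in the frame of case_bay between -0.006 and 0.012 m and angle between scanner's own z axis and vertical below 0.2 rad and value of joint case_lid above 0.9 rad and contact force between the fingers and scanner below 0.2 N and linear speed of scanner below 0.03 m/s), for 0.2 s.
At the end, for the whole second after the job is handed in: The lid is closed to within 0.05 rad, and the scanner lies at rest in the long bay, screen up within 0.2 rad of level, its origin within 50 mm of the bay's centre along the case's x and y and less than 12 mm above the bay's floor (x of scanner in the frame of case_bay between -0.05 and 0.05 m and y of scanner in the frame of case_bay between -0.05 and 0.05 m and z of scanner in the frame of case_bay between -0.006 and 0.012 m and angle between scanner's own z axis and vertical below 0.2 rad and value of joint case_lid below 0.05 rad and linear speed of scanner below 0.03 m/s); the robot touches nothing.
It fails at once if the scanner is dropped or thrown (faster than 0.9 m/s with no finger on it, a fall of about 40 mm) (linear speed of scanner above 0.9 m/s and contact force between the fingers and scanner below 0.1 N).
It fails at once if the lid is slammed (closing faster than 3 rad/s) (velocity of joint case_lid below -3 rad/s).
It fails at once if a bystander is shifted by more than 30 mm (distance of any of tape_roll, stapler, mug, spray, carton, card_stack from where it was at the start of the episode above 0.03 m).
It also fails if it takes over 67 s, if anything falls off the work surface, if the arm or the gripper's body presses on something with over 40 N, if the wrist force passes 120 N, or if a joint passes its speed limit or range.

### The arm

A 6-joint arm with a two-finger parallel gripper is mounted at the origin on the work surface. World frame = base frame: x ahead of the robot, y to its left, z up, the work surface at z = 0. Lengths are in m, angles in degrees, forces in N, time in s.
With the tool pointing down it reaches from about 0.275 to 0.775 m from the base axis. Payload 14.6 kg.
Tool frame: the origin (TCP) lies midway between the tips of the shut fingers; the grasp point (between the pads) lies 19 mm behind it; z points along the fingers, y is the line along which they close (so a half turn about z gives the same grasp; the last joint's range is limited). The gripper opens to 85 mm and grips with 20 to 120 N. Pads are 22 mm wide; open, the fingers measure 114 mm over their backs; the gripper's body (76 mm by 85 mm) begins 54 mm behind the grasp point. The pads swing forward as they close: fully open they stand 13 mm farther back than shut.
Start: joints at [-81.95, 15.075, -2.767, 72.158, 0, 81.102], TCP at [0.153, -0.502, 0.231] pointing down, gripper open.
Joint ranges: [-151.79, 151.79], [-50.71, 97.33], [-67.44, 78.34], [-121.81, 120.89], [-77.56, 73.72], [-180, 180]. Speed limits (degrees/s): [108.29, 108.29, 147.25, 159.86, 180, 180].

### API

Orientations are given as a 3x3 rotation matrix whose columns are the frame's x, y, z axes.
In Python, from workcell import env, vision, job gives the robot as it stands.
- The arm moves only by the tool carry_out, never from a script. Its argument "steps" is a list of rows, each an object with "dp": the shift along the world's x, y, z in units of 60 mm (1.0 is 60 mm), a list of three; "turn": the turn, a rotation vector about the world's x, y, z in units of 5 degrees (1.0 is 5 degrees), a list of three; "grip": the opening, from 0 (shut) to 1 (fully open). In form: [{"dp": [x, y, z], "turn": [wx, wy, wz], "grip": grip}, ...]. A call has 1 to 8 rows; each row is the pose to reach, as a shift and turn from the pose commanded when the call began; what a row does not reach only later rows make up. A row lasts 1/8 s, in which the tool goes at most 62.5 mm and 10.7 degrees, less where a joint would pass 70% of its speed; a pose out of reach is approached as far as the arm can. A call with a gripper value outside its range is refused whole. The fingers move at their own pace and stop on an object; the grip force is fixed at half the most. Time passes only in rows, so rows that repeat a pose let the fingers close. It gives the time, the measured TCP pose, the force, the opening and the grip force at its end, in the units of the state.
- env.observe(): the state, without advancing time (a new reading comes with each control period).
- vision.capture(name): name is "side" or "top" or "wrist"; returns (picture, depth): 400x640x3 uint8, red, green, blue; 400x640 float32, m along the optical axis (not along the pixel's ray), 0 where there is no reading.
- vision.calibration(name): a dict with "fx", "fy", "cx", "cy" (pixels), "cam_to_world" (4x4, takes a point from camera to world coordinates). Camera axes: x right, y up, looking along -z (the intrinsics and any distortion apply to the point x, -y, -z); pixel columns grow to the right and rows downward; lengths in m; the calibration is good to about 2 mm. The wrist camera is an equidistant fisheye: a pixel r from the principal point sees the ray r / f radians off the axis. A picture is of the moment at which its call begins: read the wrist's pose just before it. calibration takes no time and is no camera call; for the wrist camera it gives the pose at the moment of the call.
- job.sign_off(): hands the job in; it is judged then, once.
The state is a dict: "time_s": time; "q": joint angles; "dq": joint speeds; "tau": joint torques, N m; "eef_pos": TCP position; "orientation": TCP orientation; "force": force on the tool from outside, world axes, zero at the start; "wrist_torque": the same for the moment, N m; "finger_gap": finger opening in m; "gripper_force": force on a finger pad.
Only numpy, scipy, OpenCV 4.12 (cv2) and the standard library are available. Lean on these libraries where they do the work, as an engineer would, in place of code of your own. Each camera call takes 0.05 s, during which the arm holds its last target. There are 200 camera calls.

## Working session

There is one attempt and no reset: what is moved stays moved. The work goes in short steps, Python scripts to look and compute and a tool call to move; the robot and the scene stay as the last step left them, time stands still between calls to the robot, and variables do not carry over. Pictures are saved under pics/ and viewed, at most 10 in all, crops included, and the job is handed in when it is done.

Besides the shell and the picture viewer there is one more tool, called after "Call:" by a JSON object that holds its "name" and its "arguments", one argument or row to a line. carry_out: Moves the arm, as the interface text tells. Its arguments: {"type":"object","properties":{"steps":{"type":"array"}},"required":["steps"]}

```bash
mkdir -p pics; ls
cat > h.py <<'E'
import numpy as np, cv2
from workcell import env, vision, job
def cap(n):
    K=vision.calibration(n); im,d=vision.capture(n); return im,d,K
def pts(d,K):
    h,w=d.shape; u,v=np.meshgrid(np.arange(w),np.arange(h))
    c=np.stack([(u-K['cx'])/K['fx']*d,-(v-K['cy'])/K['fy']*d,-d,np.ones_like(d)],-1)
    P=c@np.array(K['cam_to_world']).T; P=P[...,:3]; P[d==0]=np.nan; return P
E
python3 - <<'E'
from h import *
for n in('top','side'):
    im,d,K=cap(n); cv2.imwrite(f'pics/{n}0.png',im[...,::-1]); np.savez(f'{n}0.npz',im=im,P=pts(d,K)); print(n,np.array(K['cam_to_world'])[:3].round(3).tolist(),K['fx'],(d==0).mean(), [k for k in K])
E
```

```text
pics
top [[-0.009, 0.996, -0.088, 0.296], [-1.0, -0.009, 0.006, 0.024], [0.005, 0.088, 0.996, 1.737]] 447.1985365057577 0.0038828125 ['fx', 'fy', 'cx', 'cy', 'cam_to_world']
side [[-0.979, 0.148, -0.141, 0.275], [-0.204, -0.678, 0.706, 0.89], [0.009, 0.72, 0.694, 0.922]] 362.40196303284245 0.00379296875 ['fx', 'fy', 'cx', 'cy', 'cam_to_world']
```

View pics/top0.png

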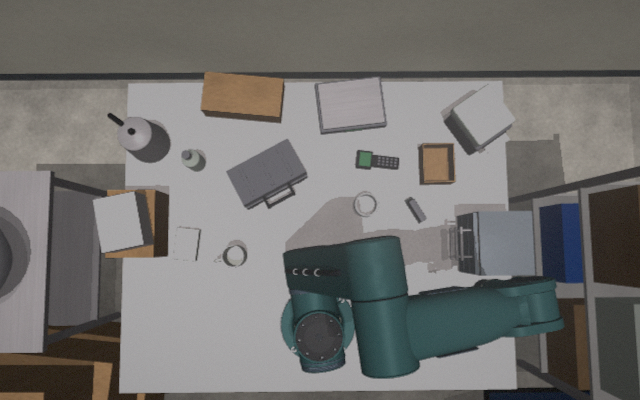

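View pics/side0.png

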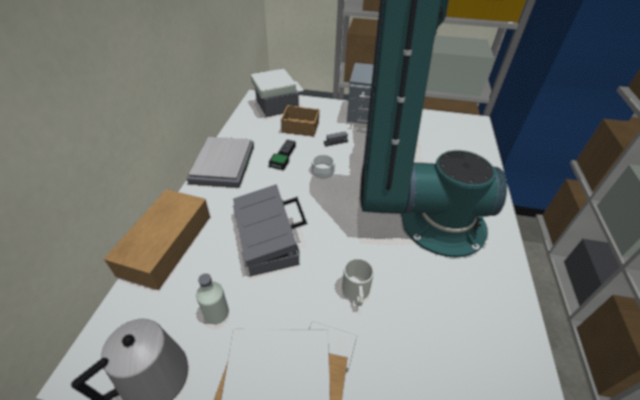

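The top view shows the case at about (267,175), with its handle at (280,197). The scanner is at (378,160) with its head to the left (screen at 364,160), the tape roll is at (364,204) and the stapler at (416,209). I'll measure these next.

Run:
```python
from h import *
z=np.load('top0.npz'); im=z['im'].astype(int); P=z['P']
print('bench z',np.nanmedian(P[250:300,130:180,2]))
def reg(a,b,c,d,f):
    m=np.zeros(im.shape[:2],bool); m[a:b,c:d]=True; return m&f
Z=P[...,2]; lum=im.sum(2)/3
# scanner
m=reg(145,175,345,410,(Z>.012)&(Z<.06)&(lum<110))
q=P[m]; r=cv2.minAreaRect((q[:,:2]*1000).astype(np.float32)); print('scanner',m.sum(),r,q[:,2].mean())
g=reg(145,175,345,410,(im[...,1]>im[...,0]+15)&(im[...,1]>im[...,2]+10)); print('screen',g.sum(),P[g].mean(0))
# case lid
m=reg(130,215,220,312,(Z>.055)&(lum<140)); q=P[m]
A=np.c_[q[:,:2],np.ones(len(q))]; c=np.linalg.lstsq(A,q[:,2],rcond=None)[0]
print('lid',m.sum(),cv2.minAreaRect((q[:,:2]*1000).astype(np.float32)),'slope',c, q[:,2].min(),q[:,2].max())
# handle: dark pixels by front
m=reg(180,212,258,300,(lum<60)&(Z>.03)); print('handle',m.sum()); 
q=P[m]; print(cv2.minAreaRect((q[:,:2]*1000).astype(np.float32)),np.median(q[:,2]))
for n,b in(('tape',(188,220,350,380)),('stap',(195,225,402,430))):
    m=reg(*b,(Z>.012)&(Z<.07)); q=P[m]; print(n,m.sum(),cv2.minAreaRect((q[:,:2]*1000).astype(np.float32)),q[:,2].max())
```

```text
bench z 0.001768083754420502
scanner 589 ((622.8255615234375, -235.4039764404297), (165.68165588378906, 69.17837524414062), 84.62557220458984) 0.030325974366070013
screen 162 [nan nan nan]
lid 3033 ((549.031982421875, 177.65692138671875), (205.31640625, 260.3994445800781), 28.554445266723633) slope [-0.11744435 -0.05981113  0.17179722] 0.055074459595886305 0.11775348286937515
handle 31
((482.0205993652344, 140.49887084960938), (44.136375427246094, 110.58907318115234), 29.549373626708984) 0.10303081531402625
tape 204 ((449.3447570800781, -185.8062286376953), (88.1131591796875, 88.35263061523438), 0.6652892827987671) 0.06045259264640501
stap 221 ((421.8306884765625, -371.4041442871094), (100.31697845458984, 86.9457778930664), 53.932342529296875) 0.05427936336893002
```

Run:
```python
from h import *
a=cv2.resize(cv2.imread('pics/top0.png')[130:225,215:315],None,fx=6,fy=6,interpolation=cv2.INTER_CUBIC); cv2.imwrite('pics/c1.png',a)
```

```text
(no output)
```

View pics/c1.png

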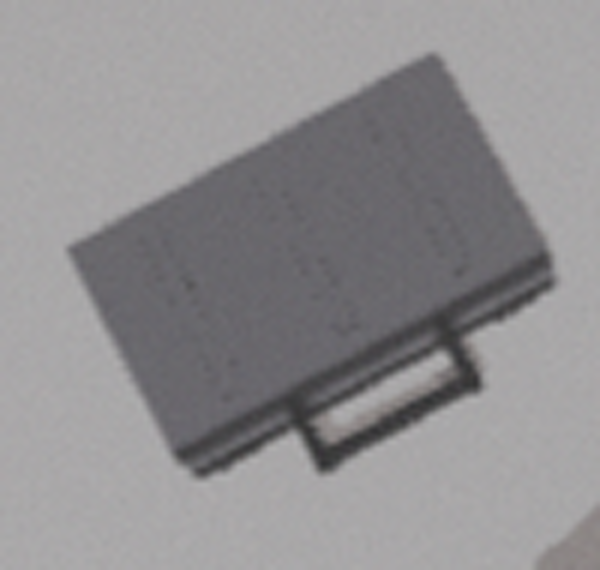

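Run:
```python
from h import *
K=vision.calibration('top'); T=np.array(K['cam_to_world'])
def ray(u,v,z):
    d=T[:3,:3]@np.array([(u-K['cx'])/K['fx'],-(v-K['cy'])/K['fy'],-1]); o=T[:3,3]; return (o+d*(z-o[2])/d[2])[:2].round(4)
f=lambda x,y:(x/6+215-.4,y/6+130-.4)
h1,h2=ray(*f(70,247),.082),ray(*f(437,55),.082)
b1,b2=ray(*f(323,463),.087),ray(*f(477,380),.087)
g1,g2=ray(*f(183,458),.101),ray(*f(548,255),.101)
print(h1,h2,'front',g1,g2,'bar',b1,b2,'mid',(b1+b2)/2)
for a,b in((h1,h2),(b1,b2),(g1,g2)): e=a-b; print(np.degrees(np.arctan2(e[1],e[0]))-90,np.hypot(*e))
print('hinge mid',(h1+h2)/2)
o=env.observe(); print(o['eef_pos'],np.array(o['orientation']).round(3).tolist(),o['finger_gap'],o['force'],o['time_s'])
```

```text
[0.5774 0.3368] [0.6972 0.1078] front [0.4431 0.2632] [0.5667 0.039 ] bar [0.4405 0.1789] [0.4912 0.0837] mid [0.46585 0.1313 ]
27.616050039300177 0.2584434947914147
28.03811447190033 0.10785884293835163
28.867662011172598 0.25601289030046903
hinge mid [0.6373 0.2223]
[ 0.15299191 -0.50193466  0.23088484] [[0.957, 0.292, -0.0], [0.292, -0.957, 0.001], [0.0, -0.001, -1.0]] 0.0856451080042059 [ 0.06502436  0.71208987 -0.35423186] 0.1
```

Call:
{"name": "carry_out", "arguments": {
  "steps": [
    {"dp": [0.8,1.0,0],"turn": [0,0,2],"grip": 0.45},
    {"dp": [1.5,2.0,0],"turn": [0,0,4],"grip": 0.45},
    {"dp": [2.2,3.0,0],"turn": [0,0,6],"grip": 0.45},
    {"dp": [2.8,4.0,0],"turn": [0,0,8],"grip": 0.45},
    {"dp": [3.3,5.0,0],"turn": [0,0,10],"grip": 0.45},
    {"dp": [3.8,6.0,0],"turn": [0,0,12],"grip": 0.45},
    {"dp": [4.2,7.0,0],"turn": [0,0,14],"grip": 0.45},
    {"dp": [4.6,8.0,0],"turn": [0,0,16],"grip": 0.45}
  ]
}}

```text
time_s: 1.1
eef_pos: [0.4075, -0.072, 0.2313]
orientation: [[-0.127, 0.992, 0.0], [0.992, 0.127, -0.0], [-0.0, 0.0, -1.0]]
force: [0.7, -0.6, -0.2]
finger_gap: 0.0387
gripper_force: 0.0
```

Call:
{"name": "carry_out", "arguments": {
  "steps": [
    {"dp": [0.3,0.8,0],"turn": [0,0,2],"grip": 0.45},
    {"dp": [0.5,1.6,-0.3],"turn": [0,0,4],"grip": 0.45},
    {"dp": [0.62,2.55,-0.5],"turn": [0,0,4.24],"grip": 0.45},
    {"dp": [0.62,2.55,-0.5],"turn": [0,0,4.24],"grip": 0.45},
    {"dp": [0.62,2.55,-0.5],"turn": [0,0,4.24],"grip": 0.45},
    {"dp": [0.62,2.55,-0.5],"turn": [0,0,4.24],"grip": 0.45},
    {"dp": [0.62,2.55,-0.5],"turn": [0,0,4.24],"grip": 0.45}
  ]
}}

```text
time_s: 1.98
eef_pos: [0.4444, 0.078, 0.2015]
orientation: [[-0.47, 0.883, 0.0], [0.883, 0.47, -0.0], [-0.0, 0.0, -1.0]]
force: [0.0, -0.0, 0.7]
finger_gap: 0.0383
gripper_force: 0.0
```

Run:
```python
from h import *
o=env.observe(); print(o['eef_pos'],np.array(o['orientation']).round(3).tolist(),o['finger_gap'],o['force'],o['q'])
K=vision.calibration('wrist'); im,d,_=cap('wrist'); print({k:v for k,v in K.items()})
cv2.imwrite('pics/w1.png',im[...,::-1])
```

```text
[0.44440607 0.07804188 0.20150056] [[-0.47, 0.883, 0.0], [0.883, 0.47, -0.0], [-0.0, 0.0, -1.0]] 0.03825590870486941 [ 0.04488737 -0.04543734  0.65897022] [-4.05466645e-01  8.56318423e+00 -1.61196426e+01  6.52951035e+01
 -3.04256333e-03  6.15552048e+01]
{'fx': 309.70691628693146, 'fy': 309.70691628693146, 'cx': 316.2276549098963, 'cy': 199.1683158164944, 'cam_to_world': array([[ 0.88213934, -0.45457997, -0.12323649,  0.41449484],
       [ 0.47098622,  0.85221906,  0.22780398,  0.13524519],
       [ 0.00146936, -0.25899754,  0.96587686,  0.3439207 ],
       [ 0.        ,  0.        ,  0.        ,  1.        ]])}
```

View pics/w1.png

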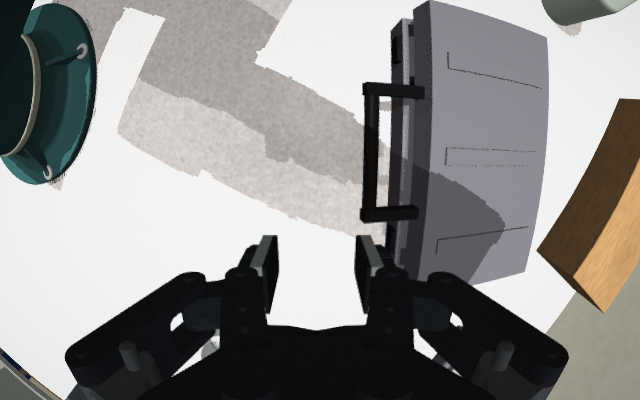

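The wrist view shows the handle bar as a vertical strip at about x=371, running from y=90 to 214. I'll cast those pixels to bar height.

```bash
cat >> h.py <<'E'
def wray(u,v,z,K):
    T=np.array(K['cam_to_world']); x=(u-K['cx'])/K['fx'];y=(v-K['cy'])/K['fy']; r=np.hypot(x,y)
    c=np.array([x/r*np.sin(r),-y/r*np.sin(r),-np.cos(r)]) if r>1e-9 else np.array([0,0,-1.])
    d=T[:3,:3]@c; o=T[:3,3]; return (o+d*(z-o[2])/d[2])[:3]
E
python3 - <<'E'
from h import *
K=vision.calibration('wrist')
a,b=wray(371,90,.087,K),wray(371,214,.087,K); print(a,b,(a+b)/2,np.linalg.norm(a-b), np.degrees(np.arctan2(*(a-b)[[1,0]]))-90)
E
```

```text
[0.44318629 0.17821176 0.087     ] [0.49615165 0.08555887 0.087     ] [0.46966897 0.13188532 0.087     ] 0.10672341201516405 29.754600040342282
```

Call:
{"name": "carry_out", "arguments": {
  "steps": [
    {"dp": [0.39,0.9,0],"turn": [0,0,0],"grip": 0.45},
    {"dp": [0.39,0.9,0],"turn": [0,0,0],"grip": 0.45},
    {"dp": [0.39,0.9,-0.7],"turn": [0,0,0],"grip": 0.45},
    {"dp": [0.39,0.9,-1.4],"turn": [0,0,0],"grip": 0.45},
    {"dp": [0.39,0.9,-1.8],"turn": [0,0,0],"grip": 0.45},
    {"dp": [0.39,0.9,-2.2],"turn": [0,0,0],"grip": 0.45},
    {"dp": [0.39,0.9,-2.2],"turn": [0,0,0],"grip": 0.45}
  ]
}}

```text
time_s: 2.9
eef_pos: [0.4666, 0.1321, 0.0684]
orientation: [[-0.471, 0.882, -0.003], [0.882, 0.471, -0.0], [0.001, -0.003, -1.0]]
force: [-0.5, 1.5, -0.4]
finger_gap: 0.0387
gripper_force: 0.0
```

Call:
{"name": "carry_out", "arguments": {
  "steps": [
    {"dp": [0,0,0],"turn": [0,0,0],"grip": 0},
    {"dp": [0,0,0],"turn": [0,0,0],"grip": 0},
    {"dp": [0,0,0],"turn": [0,0,0],"grip": 0},
    {"dp": [0,0,0],"turn": [0,0,0],"grip": 0}
  ]
}}

```text
time_s: 3.4
eef_pos: [0.4654, 0.1314, 0.0696]
orientation: [[-0.471, 0.882, -0.004], [0.882, 0.471, -0.004], [-0.002, -0.005, -1.0]]
force: [-12.7, -14.0, 4.2]
finger_gap: 0.0103
gripper_force: 58.4
```

Call:
{"name": "carry_out", "arguments": {
  "steps": [
    {"dp": [0.07,0.04,0.32],"turn": [0,0,0],"grip": 0},
    {"dp": [0.165,0.09,0.63],"turn": [0,0,0],"grip": 0},
    {"dp": [0.29,0.155,0.92],"turn": [0,0,0],"grip": 0},
    {"dp": [0.44,0.235,1.21],"turn": [0,0,0],"grip": 0},
    {"dp": [0.61,0.33,1.47],"turn": [0,0,0],"grip": 0},
    {"dp": [0.81,0.43,1.71],"turn": [0,0,0],"grip": 0},
    {"dp": [1.02,0.55,1.93],"turn": [0,0,0],"grip": 0},
    {"dp": [1.255,0.675,2.13],"turn": [0,0,0],"grip": 0}
  ]
}}

```text
time_s: 4.4
eef_pos: [0.5448, 0.174, 0.1968]
orientation: [[-0.472, 0.882, 0.002], [0.882, 0.472, 0.001], [0.0, 0.002, -1.0]]
force: [26.2, 7.1, -49.2]
finger_gap: 0.0097
gripper_force: 57.8
```

Call:
{"name": "carry_out", "arguments": {
  "steps": [
    {"dp": [0.25,0.135,0.17],"turn": [0,0,0],"grip": 0},
    {"dp": [0.51,0.275,0.3],"turn": [0,0,0],"grip": 0},
    {"dp": [0.79,0.42,0.41],"turn": [0,0,0],"grip": 0},
    {"dp": [1.07,0.575,0.485],"turn": [0,0,0],"grip": 0},
    {"dp": [1.36,0.73,0.53],"turn": [0,0,0],"grip": 0},
    {"dp": [1.65,0.885,0.54],"turn": [0,0,0],"grip": 0},
    {"dp": [1.82,0.98,0.53],"turn": [0,0,0],"grip": 0},
    {"dp": [1.82,0.98,0.53],"turn": [0,0,0],"grip": 0}
  ]
}}

```text
time_s: 5.4
eef_pos: [0.652, 0.2315, 0.2273]
orientation: [[-0.471, 0.882, -0.003], [0.882, 0.471, -0.002], [-0.0, -0.004, -1.0]]
force: [3.0, -4.6, -23.2]
finger_gap: 0.0102
gripper_force: 58.5
```

Call:
{"name": "carry_out", "arguments": {
  "steps": [
    {"dp": [0,0,0],"turn": [0,0,0],"grip": 0.45},
    {"dp": [0,0,0],"turn": [0,0,0],"grip": 0.45},
    {"dp": [0,0,0.3],"turn": [0,0,0],"grip": 0.45},
    {"dp": [0,0,0.8],"turn": [0,0,0],"grip": 0.45},
    {"dp": [-0.2,-0.3,1.3],"turn": [0,0,0],"grip": 0.45},
    {"dp": [-0.5,-1.2,1.3],"turn": [0,0,-1],"grip": 0.6},
    {"dp": [-0.7,-2.1,1.3],"turn": [0,0,-3],"grip": 0.8},
    {"dp": [-0.8,-3.0,1.3],"turn": [0,0,-5],"grip": 1}
  ]
}}

```text
time_s: 6.4
eef_pos: [0.6033, 0.051, 0.3085]
orientation: [[-0.05, 0.999, 0.003], [0.999, 0.05, 0.0], [-0.0, 0.003, -1.0]]
force: [0.8, 0.7, 0.6]
finger_gap: 0.0838
gripper_force: 0.0
```

Run:
```python
from h import *
im,d,K=cap('top'); cv2.imwrite('pics/t2.png',cv2.resize(im[100:300,180:460,::-1],None,fx=2.5,fy=2.5,interpolation=cv2.INTER_CUBIC)); np.savez('top2.npz',im=im,P=pts(d,K))
o=env.observe(); print(o['eef_pos'],np.array(o['orientation']).round(3).tolist(),o['finger_gap'],o['force'],o['time_s'],np.round(o['q'],1))
```

```text
[0.60307329 0.04566583 0.30856035] [[-0.037, 0.999, 0.003], [0.999, 0.037, -0.002], [-0.002, 0.002, -1.0]] 0.08527792490217137 [ 1.03952164 -6.82633696  0.7804072 ] 6.45 [-3.3 23.  21.1 88.  -0.1 84.5]
```

View pics/t2.png

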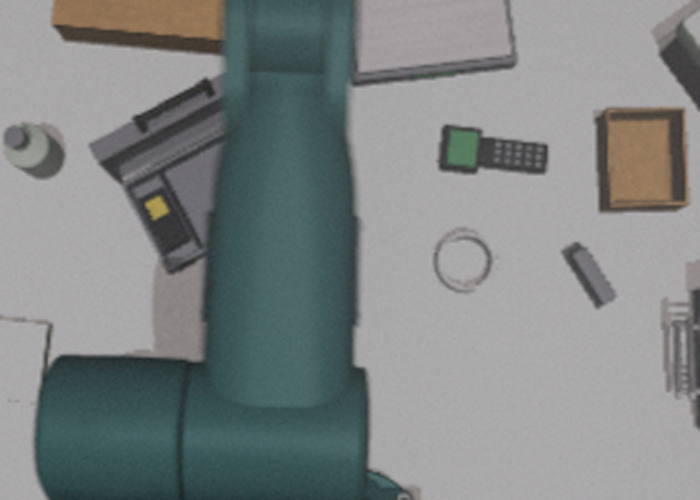

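The top view shows the lid standing open with the narrow battery bay at lower left. The scanner is undisturbed, from head at (441,148) to grip end at (547,157) in the crop. I'll move over to it.

Call:
{"name": "carry_out", "arguments": {
  "steps": [
    {"dp": [0.1,-0.9,0],"turn": [0,0,-1.5],"grip": 1},
    {"dp": [0.2,-1.8,-0.3],"turn": [0,0,-1.5],"grip": 1},
    {"dp": [0.33,-2.7,-0.8],"turn": [0,0,-1.5],"grip": 1},
    {"dp": [0.33,-3.6,-1.4],"turn": [0,0,-1.5],"grip": 1},
    {"dp": [0.33,-4.6,-2.0],"turn": [0,0,-1.5],"grip": 1},
    {"dp": [0.33,-4.6,-2.5],"turn": [0,0,-1.5],"grip": 1},
    {"dp": [0.33,-4.6,-2.5],"turn": [0,0,-1.5],"grip": 1},
    {"dp": [0.33,-4.6,-2.5],"turn": [0,0,-1.5],"grip": 1}
  ]
}}

```text
time_s: 7.45
eef_pos: [0.6246, -0.2232, 0.159]
orientation: [[0.075, 0.997, 0.002], [0.997, -0.075, -0.001], [-0.001, 0.002, -1.0]]
force: [1.0, -0.2, -0.5]
finger_gap: 0.0856
gripper_force: 0.0
```

Run:
```python
from h import *
o=env.observe(); print(o['eef_pos'],np.array(o['orientation']).round(3).tolist(),np.round(o['q'],1))
im,d,K=cap('wrist'); cv2.imwrite('pics/w2.png',im[...,::-1]); np.save('Kw2.npy',K,allow_pickle=True)
```

```text
[ 0.62461562 -0.22315504  0.15900304] [[0.075, 0.997, 0.002], [0.997, -0.075, -0.001], [-0.001, 0.002, -1.0]] [-26.7  30.2  10.3  69.9   0.   67.6]
```

View pics/w2.png

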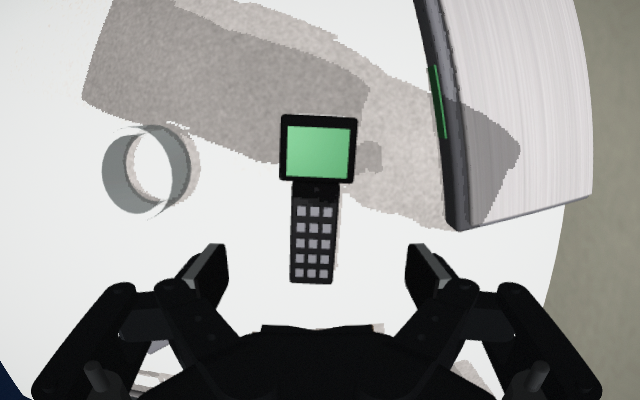

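The wrist view shows the scanner with its head end corners at (281,115) and (357,119) and its grip end corners at (291,283) and (333,284).

Run:
```python
from h import *
K=np.load('Kw2.npy',allow_pickle=True).item()
r=lambda u,v:wray(u,v,.03,K)[:2]
h=(r(281,115)+r(357,119))/2; g=(r(291,283)+r(333,284))/2; e=h-g
print(h,g,(h+g)/2,np.hypot(*e),np.degrees(np.arctan2(e[1],e[0])), np.linalg.norm(r(291,283)-r(333,284)))
```

```text
[ 0.63349167 -0.1573209 ] [ 0.61478623 -0.31836407] [ 0.62413895 -0.23784248] 0.1621258672003855 83.3746859723626 0.04232301123399932
```

Call:
{"name": "carry_out", "arguments": {
  "steps": [
    {"dp": [0,-0.16,-0.5],"turn": [0,0,-0.34],"grip": 1},
    {"dp": [0,-0.16,-1.1],"turn": [0,0,-0.34],"grip": 1},
    {"dp": [0,-0.16,-1.7],"turn": [0,0,-0.34],"grip": 1},
    {"dp": [0,-0.16,-2.2],"turn": [0,0,-0.34],"grip": 1},
    {"dp": [0,-0.16,-2.5],"turn": [0,0,-0.34],"grip": 1},
    {"dp": [0,-0.16,-2.6],"turn": [0,0,-0.34],"grip": 1},
    {"dp": [0,-0.16,-2.6],"turn": [0,0,-0.34],"grip": 1}
  ]
}}

```text
time_s: 8.38
eef_pos: [0.6247, -0.2331, 0.002]
orientation: [[0.105, 0.994, 0.001], [0.994, -0.105, -0.001], [-0.0, 0.001, -1.0]]
force: [0.1, -0.4, 0.5]
finger_gap: 0.0853
gripper_force: 0.0
```

Call:
{"name": "carry_out", "arguments": {
  "steps": [
    {"dp": [0,0,0],"turn": [0,0,0],"grip": 0},
    {"dp": [0,0,0],"turn": [0,0,0],"grip": 0},
    {"dp": [0,0,0],"turn": [0,0,0],"grip": 0},
    {"dp": [0,0,0],"turn": [0,0,0],"grip": 0},
    {"dp": [0,0,0],"turn": [0,0,0],"grip": 0}
  ]
}}

```text
time_s: 9.0
eef_pos: [0.6243, -0.2335, 0.0018]
orientation: [[0.106, 0.994, 0.001], [0.994, -0.106, -0.0], [-0.0, 0.001, -1.0]]
force: [-1.4, 2.0, 7.2]
finger_gap: 0.0431
gripper_force: 61.6
```

Call:
{"name": "carry_out", "arguments": {
  "steps": [
    {"dp": [0,0,0.3],"turn": [0,0,0],"grip": 0},
    {"dp": [0,0,0.9],"turn": [0,0,0],"grip": 0},
    {"dp": [0,0,1.5],"turn": [0,0,0],"grip": 0},
    {"dp": [-0.1,0.4,2.1],"turn": [0,0,0.8],"grip": 0},
    {"dp": [-0.25,1.1,2.2],"turn": [0,0,1.8],"grip": 0},
    {"dp": [-0.4,1.8,2.2],"turn": [0,0,3],"grip": 0},
    {"dp": [-0.6,2.6,2.2],"turn": [0,0,4.2],"grip": 0},
    {"dp": [-0.7,3.4,2.2],"turn": [0,0,5.4],"grip": 0}
  ]
}}

```text
time_s: 10.0
eef_pos: [0.5812, -0.028, 0.1331]
orientation: [[-0.36, 0.933, 0.0], [0.933, 0.36, 0.0], [0.0, 0.0, -1.0]]
force: [0.4, 0.3, -1.7]
finger_gap: 0.0428
gripper_force: 61.8
```

Call:
{"name": "carry_out", "arguments": {
  "steps": [
    {"dp": [0,0.8,0],"turn": [0,0,1],"grip": 0},
    {"dp": [0,1.6,0],"turn": [0,0,1.46],"grip": 0},
    {"dp": [0,2.3,0],"turn": [0,0,1.46],"grip": 0},
    {"dp": [0,2.9,0],"turn": [0,0,1.46],"grip": 0},
    {"dp": [0,3.22,0],"turn": [0,0,1.46],"grip": 0},
    {"dp": [0,3.22,0],"turn": [0,0,1.46],"grip": 0},
    {"dp": [0,3.22,0],"turn": [0,0,1.46],"grip": 0}
  ]
}}

```text
time_s: 10.88
eef_pos: [0.582, 0.163, 0.1329]
orientation: [[-0.473, 0.881, -0.0], [0.881, 0.473, -0.0], [-0.0, -0.0, -1.0]]
force: [-0.6, 0.2, -2.5]
finger_gap: 0.0431
gripper_force: 61.7
```

Run:
```python
from h import *
o=env.observe(); print(o['eef_pos'],np.array(o['orientation']).round(3).tolist(),np.round(o['q'],1))
im,d,K=cap('wrist'); cv2.imwrite('pics/w3.png',im[...,::-1]); np.save('Kw3.npy',K,allow_pickle=True)
```

```text
[0.5820372  0.16299716 0.13285241] [[-0.473, 0.881, -0.0], [0.881, 0.473, -0.0], [-0.0, -0.0, -1.0]] [ 7.9 25.3 -2.5 62.2 -0.  69.7]
```

View pics/w3.png

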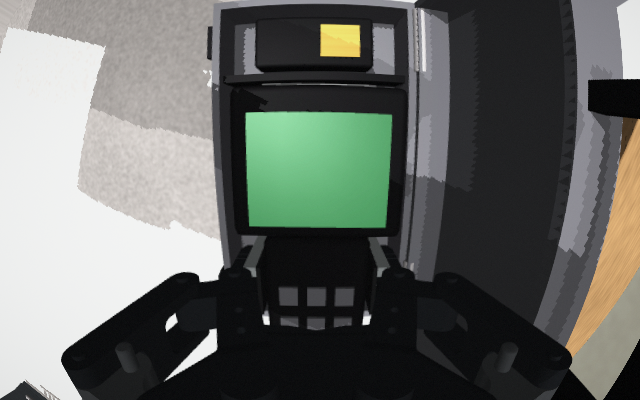

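The wrist view shows the scanner's head end at row 88, the partition's bay-side top edge at about row 84, and the case walls at about x=218 and x=412 (row 60). I'll check clearances.

Run:
```python
from h import *
K=np.load('Kw3.npy',allow_pickle=True).item()
th=np.radians(28.2); R=np.array([[np.cos(th),np.sin(th)],[-np.sin(th),np.cos(th)]])
C=R@np.array([.582,.163])
for n,u,v,z in(('part near top',315,84,.04),('part far top',315,77,.04),('far wall inner',315,10,.05),('outer L',215,60,.05),('outer R',413,60,.05),('head end',319,88,.161),('headL',232,88,.161),('headR',406,90,.161),('headL2',236,234,.161),('headR2',400,236,.161)):
    print(n,((R@wray(u,v,z,K)[:2]-C)*1000).round(1))
```

```text
part near top [-0.2 90.5]
part far top [-0.2 95.9]
far wall inner [ -0.2 146.4]
outer L [-74.3 110.9]
outer R [ 72.3 110.7]
head end [ 1.7 75.6]
headL [-30.6  76.6]
headR [34.2 76.1]
headL2 [-31.7  19.2]
headR2 [34.8 18.4]
```

Clearances are even on both sides, so I'll lower it and then release.

Call:
{"name": "carry_out", "arguments": {
  "steps": [
    {"dp": [0,0,-0.4],"turn": [0,0,0],"grip": 0},
    {"dp": [0,0,-0.8],"turn": [0,0,0],"grip": 0},
    {"dp": [0,0,-1.2],"turn": [0,0,0],"grip": 0},
    {"dp": [0,0,-1.5],"turn": [0,0,0],"grip": 0},
    {"dp": [0,0,-1.8],"turn": [0,0,0],"grip": 0},
    {"dp": [0,0,-2.0],"turn": [0,0,0],"grip": 0},
    {"dp": [0,0,-2.08],"turn": [0,0,0],"grip": 0},
    {"dp": [0,0,-2.08],"turn": [0,0,0],"grip": 0}
  ]
}}

```text
time_s: 11.92
eef_pos: [0.5822, 0.1636, 0.0084]
orientation: [[-0.473, 0.881, 0.0], [0.881, 0.473, 0.0], [-0.0, 0.0, -1.0]]
force: [0.7, -0.3, -1.2]
finger_gap: 0.0432
gripper_force: 61.7
```

Call:
{"name": "carry_out", "arguments": {
  "steps": [
    {"dp": [0,0,0],"turn": [0,0,0],"grip": 0.7},
    {"dp": [0,0,0],"turn": [0,0,0],"grip": 0.7},
    {"dp": [0,0,0],"turn": [0,0,0],"grip": 0.7},
    {"dp": [0,0,0.4],"turn": [0,0,0],"grip": 0.7},
    {"dp": [0,0,1.0],"turn": [0,0,0],"grip": 0.7},
    {"dp": [0,0,1.8],"turn": [0,0,0],"grip": 0.7},
    {"dp": [0,0,2.6],"turn": [0,0,0],"grip": 0.7},
    {"dp": [0,0,3.4],"turn": [0,0,0],"grip": 0.7}
  ]
}}

```text
time_s: 12.92
eef_pos: [0.5817, 0.1639, 0.2139]
orientation: [[-0.473, 0.881, 0.0], [0.881, 0.473, 0.0], [-0.0, 0.0, -1.0]]
force: [0.4, -0.2, -0.5]
finger_gap: 0.0596
gripper_force: 0.0
```

Call:
{"name": "carry_out", "arguments": {
  "steps": [
    {"dp": [0,0,0.8],"turn": [0,0,0],"grip": 0.5},
    {"dp": [0,0,1.6],"turn": [0,0,0],"grip": 0.5},
    {"dp": [0,0,1.6],"turn": [0,0,0],"grip": 0.5},
    {"dp": [0,0,1.6],"turn": [0,0,0],"grip": 0.5}
  ]
}}

```text
time_s: 13.42
eef_pos: [0.5819, 0.1639, 0.3076]
orientation: [[-0.473, 0.881, -0.0], [0.881, 0.473, -0.0], [0.0, -0.0, -1.0]]
force: [-0.9, 0.4, -0.2]
finger_gap: 0.0428
gripper_force: 0.0
```

Run:
```python
from h import *
o=env.observe(); print(o['eef_pos'],np.round(o['q'],1),o['time_s'])
im,d,K=cap('wrist'); cv2.imwrite('pics/w4.png',im[...,::-1]); np.save('Kw4.npy',K,allow_pickle=True)
```

```text
[0.58189774 0.16387114 0.30756682] [ 8.  23.1 21.1 88.  -0.  69.8] 13.425
```

View pics/w4.png

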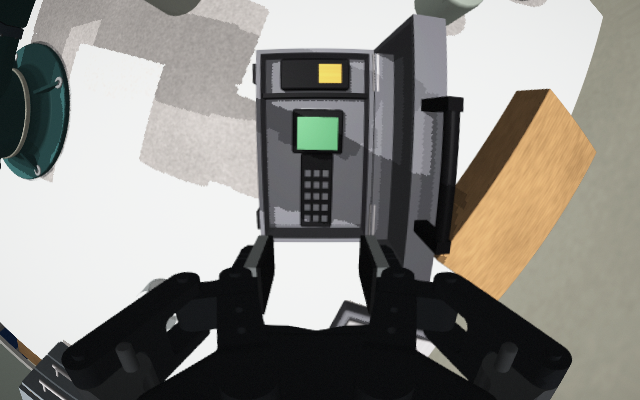

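The wrist view shows the scanner flat in the long bay (head at 318,132), screen up. The lid is upright, with its bar running from about (457,104) to (446,246).

Run:
```python
from h import *
K=np.load('Kw4.npy',allow_pickle=True).item()
a,b=wray(456,104,.25,K),wray(445,246,.25,K); print(a,b,(a+b)/2,np.linalg.norm(a-b))
```

```text
[0.62948973 0.27820792 0.25      ] [0.67951825 0.18763336 0.25      ] [0.65450399 0.23292064 0.25      ] 0.10347271574441341
```

Call:
{"name": "carry_out", "arguments": {
  "steps": [
    {"dp": [0.6,0.56,0],"turn": [0,0,0],"grip": 0.45},
    {"dp": [1.17,1.13,0],"turn": [0,0,0],"grip": 0.45},
    {"dp": [1.17,1.13,0],"turn": [0,0,0],"grip": 0.45},
    {"dp": [1.17,1.13,-0.6],"turn": [0,0,0],"grip": 0.45},
    {"dp": [1.17,1.13,-1.0],"turn": [0,0,0],"grip": 0.45},
    {"dp": [1.17,1.13,-1.34],"turn": [0,0,0],"grip": 0.45},
    {"dp": [1.17,1.13,-1.34],"turn": [0,0,0],"grip": 0.45}
  ]
}}

```text
time_s: 14.35
eef_pos: [0.6507, 0.231, 0.2261]
orientation: [[-0.473, 0.881, -0.003], [0.881, 0.473, -0.001], [0.001, -0.003, -1.0]]
force: [-0.3, -0.4, 0.3]
finger_gap: 0.0384
gripper_force: 0.0
```

Call:
{"name": "carry_out", "arguments": {
  "steps": [
    {"dp": [0,0,0],"turn": [0,0,0],"grip": 0},
    {"dp": [0,0,0],"turn": [0,0,0],"grip": 0},
    {"dp": [0,0,0],"turn": [0,0,0],"grip": 0},
    {"dp": [0,0,0],"turn": [0,0,0],"grip": 0}
  ]
}}

```text
time_s: 14.85
eef_pos: [0.6525, 0.2317, 0.2287]
orientation: [[-0.473, 0.881, 0.002], [0.881, 0.473, 0.0], [-0.001, 0.002, -1.0]]
force: [-0.9, -1.0, 6.6]
finger_gap: 0.0098
gripper_force: 58.8
```

Call:
{"name": "carry_out", "arguments": {
  "steps": [
    {"dp": [-0.32,-0.17,0.01],"turn": [0,0,0],"grip": 0},
    {"dp": [-0.61,-0.325,-0.01],"turn": [0,0,0],"grip": 0},
    {"dp": [-0.89,-0.48,-0.07],"turn": [0,0,0],"grip": 0},
    {"dp": [-1.17,-0.63,-0.155],"turn": [0,0,0],"grip": 0},
    {"dp": [-1.44,-0.775,-0.275],"turn": [0,0,0],"grip": 0},
    {"dp": [-1.7,-0.915,-0.42],"turn": [0,0,0],"grip": 0},
    {"dp": [-1.945,-1.045,-0.6],"turn": [0,0,0],"grip": 0},
    {"dp": [-2.17,-1.165,-0.805],"turn": [0,0,0],"grip": 0}
  ]
}}

```text
time_s: 15.85
eef_pos: [0.5218, 0.1614, 0.1805]
orientation: [[-0.473, 0.881, 0.002], [0.881, 0.473, -0.0], [-0.001, 0.002, -1.0]]
force: [1.3, -0.9, 3.2]
finger_gap: 0.0097
gripper_force: 64.7
```

Call:
{"name": "carry_out", "arguments": {
  "steps": [
    {"dp": [-0.21,-0.11,-0.23],"turn": [0,0,0],"grip": 0},
    {"dp": [-0.395,-0.21,-0.48],"turn": [0,0,0],"grip": 0},
    {"dp": [-0.56,-0.3,-0.75],"turn": [0,0,0],"grip": 0},
    {"dp": [-0.7,-0.375,-1.04],"turn": [0,0,0],"grip": 0},
    {"dp": [-0.81,-0.435,-1.345],"turn": [0,0,0],"grip": 0},
    {"dp": [-0.895,-0.48,-1.66],"turn": [0,0,0],"grip": 0},
    {"dp": [-0.95,-0.51,-1.98],"turn": [0,0,0],"grip": 0},
    {"dp": [-0.97,-0.52,-2.1],"turn": [0,0,0],"grip": 0}
  ]
}}

```text
time_s: 16.85
eef_pos: [0.462, 0.1295, 0.0525]
orientation: [[-0.473, 0.881, -0.003], [0.881, 0.473, -0.002], [-0.001, -0.004, -1.0]]
force: [-8.2, -9.6, 5.1]
finger_gap: 0.0094
gripper_force: 70.9
```

Call:
{"name": "carry_out", "arguments": {
  "steps": [
    {"dp": [0,0,-0.04],"turn": [0,0,0],"grip": 0},
    {"dp": [0,0,-0.08],"turn": [0,0,0],"grip": 0},
    {"dp": [0,0,-0.12],"turn": [0,0,0],"grip": 0},
    {"dp": [0,0,-0.12],"turn": [0,0,0],"grip": 0},
    {"dp": [0,0,-0.12],"turn": [0,0,0],"grip": 0}
  ]
}}

```text
time_s: 17.48
eef_pos: [0.4613, 0.1291, 0.0455]
orientation: [[-0.473, 0.881, -0.005], [0.881, 0.473, -0.004], [-0.001, -0.006, -1.0]]
force: [-9.4, -13.2, -1.9]
finger_gap: 0.01
gripper_force: 71.3
```

Call:
{"name": "carry_out", "arguments": {
  "steps": [
    {"dp": [0,0,-0.03],"turn": [0,0,0],"grip": 0},
    {"dp": [0,0,-0.06],"turn": [0,0,0],"grip": 0},
    {"dp": [0,0,-0.06],"turn": [0,0,0],"grip": 0}
  ]
}}

```text
time_s: 17.85
eef_pos: [0.461, 0.1289, 0.0418]
orientation: [[-0.473, 0.881, -0.005], [0.881, 0.473, -0.004], [-0.001, -0.006, -1.0]]
force: [-11.1, -14.4, 0.6]
finger_gap: 0.0096
gripper_force: 71.5
```

Call:
{"name": "carry_out", "arguments": {
  "steps": [
    {"dp": [0,0,-0.03],"turn": [0,0,0],"grip": 0},
    {"dp": [0,0,-0.06],"turn": [0,0,0],"grip": 0},
    {"dp": [0,0,-0.06],"turn": [0,0,0],"grip": 0}
  ]
}}

```text
time_s: 18.23
eef_pos: [0.4608, 0.1289, 0.0382]
orientation: [[-0.473, 0.881, -0.006], [0.881, 0.473, -0.004], [-0.001, -0.007, -1.0]]
force: [-12.7, -15.3, 0.8]
finger_gap: 0.01
gripper_force: 71.6
```

Call:
{"name": "carry_out", "arguments": {
  "steps": [
    {"dp": [0,0,-0.03],"turn": [0,0,0],"grip": 0},
    {"dp": [0,0,-0.06],"turn": [0,0,0],"grip": 0},
    {"dp": [0,0,-0.06],"turn": [0,0,0],"grip": 0}
  ]
}}

```text
time_s: 18.6
eef_pos: [0.4608, 0.1287, 0.0365]
orientation: [[-0.473, 0.881, -0.004], [0.881, 0.473, -0.005], [-0.002, -0.006, -1.0]]
force: [-25.6, -17.8, 44.5]
finger_gap: 0.0099
gripper_force: 77.2
```

Run:
```python
from h import *
im,d,K=cap('side'); cv2.imwrite('pics/s2.png',cv2.resize(im[170:290,210:340,::-1],None,fx=4.5,fy=4.5,interpolation=cv2.INTER_CUBIC))
P=pts(d,K); P0=np.load('side0.npz')['P']
for Q in(P0,P):
    m=np.zeros(d.shape,bool); m[190:270,235:300]=True
    q=Q[m]; c=np.radians(28.2); x=q[:,0]*np.cos(c)+q[:,1]*np.sin(c)-.5909; y=-q[:,0]*np.sin(c)+q[:,1]*np.cos(c)+.1053
    s=(abs(x)<.06)&(abs(y)<.12)&(q[:,2]>.06)&(q[:,2]<.13); print(s.sum(),np.polyfit(x[s],q[s,2],1))
```

```text
2312 [-0.18320484  0.09562361]
2275 [-0.00161141  0.08121   ]
```

View pics/s2.png

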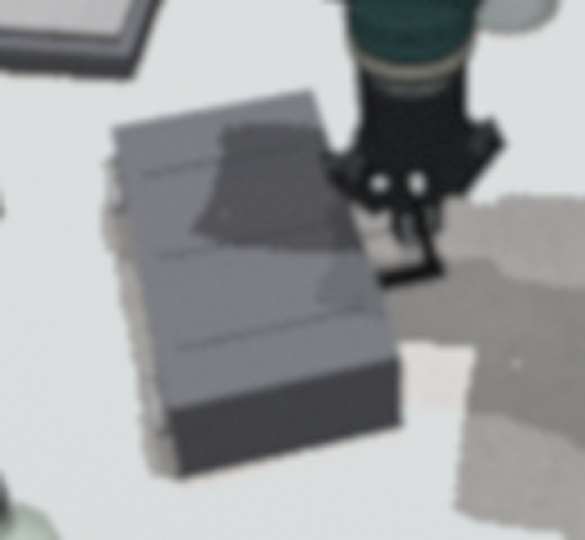

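The side view shows the lid flush on the case, and the fitted slope is about 0. I'll release the handle and retreat.

Call:
{"name": "carry_out", "arguments": {
  "steps": [
    {"dp": [0,0,0.02],"turn": [0,0,0],"grip": 0.45},
    {"dp": [0,0,0.02],"turn": [0,0,0],"grip": 0.45},
    {"dp": [0,0,0.02],"turn": [0,0,0],"grip": 0.45},
    {"dp": [0,0,0.4],"turn": [0,0,0],"grip": 0.45},
    {"dp": [0,0,1.0],"turn": [0,0,0],"grip": 0.45},
    {"dp": [0,0,1.8],"turn": [0,0,0],"grip": 0.45},
    {"dp": [0,0,2.6],"turn": [0,0,0],"grip": 0.45},
    {"dp": [0,0,2.6],"turn": [0,0,0],"grip": 0.45}
  ]
}}

```text
time_s: 19.65
eef_pos: [0.4655, 0.1309, 0.1943]
orientation: [[-0.473, 0.881, 0.005], [0.881, 0.473, 0.001], [-0.002, 0.005, -1.0]]
force: [0.4, -0.0, -0.1]
finger_gap: 0.0382
gripper_force: 0.0
```

Run:
```python
from h import *
im,d,K=cap('side'); Q=pts(d,K)
m=np.zeros(d.shape,bool); m[190:270,235:300]=True
q=Q[m]; c=np.radians(28.2); x=q[:,0]*np.cos(c)+q[:,1]*np.sin(c)-.5909; y=-q[:,0]*np.sin(c)+q[:,1]*np.cos(c)+.1053
s=(abs(x)<.06)&(abs(y)<.12)&(q[:,2]>.06)&(q[:,2]<.13); p=np.polyfit(x[s],q[s,2],1); print(s.sum(),p)
o=env.observe(); print(o['force'],o['eef_pos'],o['finger_gap'])
if abs(p[0])<.02: print(job.sign_off())
```

```text
2284 [0.00161647 0.08131712]
[ 0.24531942 -0.27591663 -0.41197137] [0.46459825 0.13073752 0.19244394] 0.03842290019869883
the job is handed in; nothing more can be done
None
```

I laid the scanner flat, screen up, in the long bay, closed the lid fully (its fitted tilt is about 0 rad), moved the arm clear and handed the job in at about 20 s. No verdict came back, and I did not re-measure the other items' positions afterwards.

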